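Shim the rocking measuring stand

ROBOT

A 6-joint arm with a two-finger parallel gripper is mounted at the origin on the work surface. World frame = base frame: x ahead of the robot, y to its left, z up, the work surface at z = 0. Lengths are in mm, angles in rad, forces in N, time in s.
With the tool pointing down it reaches from about 300 to 775 mm from the base axis. Payload 14.6 kg.
Tool frame: the origin (TCP) lies on the front face of the gripper's body, between the roots of the fingers; the fingertips stand 97 mm ahead of it and the grasp point (between the pads) lies 78 mm ahead of it; z points along the fingers, y is the line along which they close (so a half turn about z gives the same grasp; the last joint's range is limited). The gripper opens to 94 mm and grips with 3 to 60 N. Pads are 16 mm wide; open, the fingers measure 119 mm over their backs; the gripper's body (75 mm by 177 mm) begins 78 mm behind the grasp point.
Start: joints at [-1.349, 0.3, 1.521, -0, 1.321, -0.067], TCP at [156.634, -527.215, 302.646] pointing down, gripper open.
Joint ranges: [-3.03, 3.03], [-0.79, 2.21], [0.23, 2.52], [-1.04, 4.18], [0, 3.07], [-2.55, 2.55]. Speed limits (rad/s): [2.22, 2.22, 2.57, 3.14, 3.14, 3.14].

INTERFACE

Orientations are given as [roll, pitch, yaw] about the fixed x, y, z axes, in that order (R = Rz(yaw) Ry(pitch) Rx(roll)).
In Python, from cell import * gives the robot as it stands.
- The arm moves only by the tool carry_out, never from a script. Its arguments are lists of equal length, an entry for each row: "slide": the shift along the world's x, y, z scaled (see below), a list of three; "dr": the turn, a rotation vector about the world's x, y, z scaled (see below), a list of three; "gripper": the opening in per cent of the stroke, from 0 (shut) to 100 (fully open). A call has 1 to 10 rows; each row is the pose to reach, as a shift and turn from the pose commanded when the call began, turning the shorter way round; what a row does not reach only later rows make up. The controller multiplies each number of a shift by 0.25 m and each number of a turn by 360 degrees. A row lasts 1/12 s, in which the tool goes at most 41.7 mm and 7.16 degrees, less where a joint would pass 70% of its speed; a pose out of reach is approached as far as the arm can. A call with a number of a shift or a turn outside -1 to 1 is refused whole. A call with a gripper value outside its range is refused whole. The fingers move at their own pace and stop on an object; "newtons" is the grip in N (left out, the last holds). Time passes only in rows, so rows that repeat a pose let the fingers close. It gives the time, the measured TCP pose, the force, the opening and the grip force at its end, in the units of the state.
- read_state(): the state, without advancing time (a new reading comes with each control period).
- camera(name): name is "scene" or "top" or "wrist"; returns the picture (420x560x3 uint8, red, green, blue); there is no depth.
- camera_model(name): a dict with "vfov" (degrees; the focal length in pixels is half the picture's height over the tangent of half this angle, whatever the lens; pixels are square), "cx", "cy" (the principal point, pixels), "k1" (the pictures are not rectified: a ray, as slopes to the right and down, at radius r is drawn at 1 + k1 r^2 times it, then the intrinsics apply), "R" (3x3) and "t" (3): a world point X has camera coordinates R X + t. Camera axes: x right, y down, z forward; pixel columns grow to the right and rows downward; lengths in mm; the calibration is good to about 2 mm. A picture is of the moment at which its call begins: read the wrist's pose just before it. camera_model takes no time and is no camera call; for the wrist camera it gives the pose at the moment of the call.
- sign_off(): hands the job in; it is judged then, once.
The state is a dict: "clock": time; "joints": joint angles; "qd": joint speeds; "effort": joint torques, N m; "eef_pos": TCP position; "eef_rot": TCP orientation; "wrist_force": force on the tool from outside, world axes, zero at the start; "moment": the same for the moment, N m; "finger_gap": finger opening in mm; "finger_force": force on a finger pad.
Only numpy, scipy, OpenCV 4.12 (cv2) and the standard library are available. Lean on these libraries where they do the work, as an engineer would, in place of code of your own. Each camera call takes 0.05 s, during which the arm holds its last target. There are 200 camera calls.

TASK

The measuring stand rocks because its foot on the robot's near right, under the yellow dot, is too short. Slide the orange wedge along the table, thin end first, under that foot until it is snug and the stand no longer rocks: only push it, never pick it up, and do not lift or shove the stand or disturb the things around. Then press down firmly on the yellow dot to prove that the base stays level, and finish while still holding that press.

Things in the scene. Friction and masses are not known exactly. Their poses are not given: they have to be found in the camera images.
- stand: Measuring stand, 3.2 kg: dark granite plate 240 (x) x 200 (y) mm, underside 16 mm and top 38 mm above the table; 28 mm feet at x = +-98, y = +-78 mm; column with dial gauge, 228 mm high, at x = +75, y = +55. Origin: on the table under the plate's centre, z up. It stands level on three feet; the one at x = -98, y = -78 hangs free, so pressing there tips it. Level: within 0.012 rad.
- foot_bottom (a point): Centre of the underside of the short foot (28 mm diameter), 6 to 10 mm above the table (differs each time), fixed in the stand. The wedge goes under it along the stand's +y. About 3 N down on this corner tips the stand by 0.05 to 0.08 rad until the foot lands.
- press_spot (a point): Yellow dot of 26 mm diameter on top of the granite plate, right above the short foot, 38 mm above the table; centre of the dot, 22 mm in from the plate's two edges.
- wedge: Orange wedge, 50 g, lying flat: 100 mm long (x), 60 mm wide (y); thickness falls evenly from 15 mm at the upright back face (x = -50) to 1.6 mm at the tip (x = +50). Origin: centre of its underside. Starts 25 to 70 mm short of the short foot, roughly pointing at it. Slides with under 1 N; the push rises to 4 N or more when it is snug under the foot; harder pushing lifts the stand.
- tape: Bystander: roll of tan tape lying flat, 96 mm across, 48 mm high; origin at the centre of its underside.
- hygrometer: Bystander: white desk hygrometer standing upright, 26 x 70 x 75 mm high; origin at the centre of its underside.
- bracket: Bystander: blue printed L bracket, 70 x 30 mm, 46 mm high; origin at the centre of its underside.
- screwdriver: Bystander: screwdriver lying on the table, 160 mm long.
- cup: Bystander: red cup, 70 mm across, 60 mm high; origin at the centre of its underside.
Things that resemble listed ones, but are neither listed nor needed, are in the scene too. Several things have the shape of the wedge; the one meant has the colours described above.

How it is judged:
By the outcome, as a careful person would: the job done as asked, in the order asked, and still so for the second after the job is handed in, while the arm keeps its last pose, push and grip.
It also fails if it takes over 51 s, if anything falls off the work surface, if the arm or the gripper's body presses on something with over 40 N, if the wrist force passes 120 N, or if a joint passes its speed limit or range.

## Working session

There is one attempt and no reset: what is moved stays moved. The work goes in short steps, Python scripts to look and compute and a tool call to move; the robot and the scene stay as the last step left them, time stands still between calls to the robot, and variables do not carry over. Pictures are saved under pics/ and viewed, at most 10 in all, crops included, and the job is handed in when it is done.

Besides the shell and the picture viewer there is one more tool, called after "Call:" as name(argument=value, ...) on one line, values as JSON. carry_out: Moves the arm, as the interface text tells. Its arguments: {"type":"object","properties":{"slide":{"type":"array","items":{"type":"array","items":{"type":"number","minimum":-1,"maximum":1}}},"dr":{"type":"array","items":{"type":"array","items":{"type":"number","minimum":-1,"maximum":1}}},"gripper":{"type":"array","items":{"type":"number"}},"newtons":{"type":"number"}},"required":["slide","dr","gripper"]}

```bash
mkdir -p pics; ls; python3 - <<'E'
from cell import *
import cv2,numpy as np
a=camera("scene");b=camera("top")
cv2.imwrite("pics/s0.png",a[:,:,::-1]);cv2.imwrite("pics/t0.png",b[:,:,::-1])
for n in("scene","top","wrist"):
  m=camera_model(n);print(n,{k:np.round(v,3).tolist() for k,v in m.items()})
print(read_state())
E
```

```text
pics
scene {'vfov': 55.307, 'cx': 275.225, 'cy': 207.232, 'k1': 0.019, 'R': [[0.227, 0.974, -0.007], [0.73, -0.175, -0.661], [-0.645, 0.145, -0.751]], 't': [-113.533, -329.157, 1467.015]}
top {'vfov': 51.147, 'cx': 276.136, 'cy': 205.663, 'k1': -0.064, 'R': [[0.02, -1.0, 0.005], [-0.99, -0.021, -0.138], [0.138, -0.002, -0.99]], 't': [-24.175, 536.656, 1100.59]}
wrist {'vfov': 60.069, 'cx': 285.054, 'cy': 210.569, 'k1': -0.035, 'R': [[0.286, -0.958, -0.0], [-0.919, -0.275, 0.284], [-0.272, -0.081, -0.959]], 't': [-550.842, -29.976, 391.371]}
{'clock': 0.1, 'joints': array([-1.34861991e+00,  3.00405923e-01,  1.52149575e+00,  1.37506012e-05,
        1.32070552e+00, -6.66320118e-02]), 'qd': array([ 0.00117821, -0.00247037, -0.00205688,  0.00016371,  0.00172102,
       -0.00039927]), 'effort': array([ 3.32230527e-03, -5.32639790e+01, -3.53281832e+01,  7.09921564e-02,
        2.34986236e-02, -7.03351498e-05]), 'eef_pos': array([ 156.59961753, -527.10007518,  302.15813091]), 'eef_rot': array([-3.14058125e+00, -8.08404904e-05,  2.88804977e-01]), 'wrist_force': array([-0.68916351, -0.19548902, -0.62451818]), 'moment': array([-0.01178758, -0.00788943,  0.02287768]), 'finger_force': 0.0, 'finger_gap': 93.62282140890595}
```

View pics/s0.png

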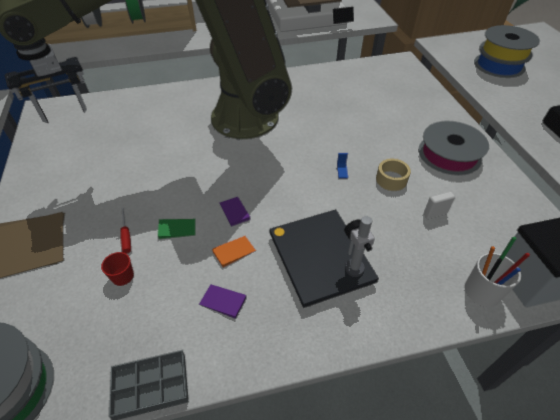

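View pics/t0.png

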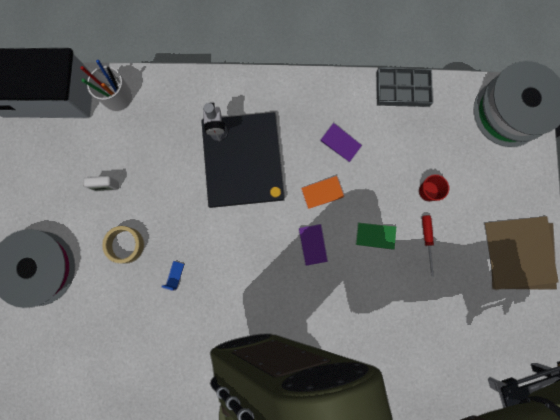

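Top view: the stand's yellow dot is at (275,192) and the orange wedge at (323,191). Lookalikes are purple at (341,142) and (313,245) and green at (376,236). The description says orange, so I choose (323,191).

```bash
cat > h.py <<'E'
from cell import *
import cv2,numpy as np
def ray(m,px):
    R,t=np.array(m["R"]),np.array(m["t"]);f=210/np.tan(np.radians(m["vfov"])/2)
    d=(np.atleast_2d(px).astype(float)-[m["cx"],m["cy"]])/f;u=d.copy()
    for _ in range(8): u=d/(1+m["k1"]*(u**2).sum(1,keepdims=True))
    return -R.T@t, np.c_[u,np.ones(len(u))]@R
def plane(m,px,z):
    c,d=ray(m,px);return c+d*((np.asarray(z)-c[2])/d[:,2])[:,None]
def proj(m,X):
    c=np.atleast_2d(X)@np.array(m["R"]).T+np.array(m["t"]);u=c[:,:2]/c[:,2:];f=210/np.tan(np.radians(m["vfov"])/2)
    return u*(1+m["k1"]*(u**2).sum(1,keepdims=True))*f+[m["cx"],m["cy"]]
def blob(im,lo,hi,near=None):
    h=cv2.cvtColor(im,cv2.COLOR_RGB2HSV);k=cv2.inRange(h,np.array(lo),np.array(hi))
    cs=[c for c in cv2.findContours(k,0,1)[0] if cv2.contourArea(c)>40]
    if near is not None: return min(cs,key=lambda c:np.hypot(*(c.reshape(-1,2).mean(0)-near)))
    return max(cs,key=cv2.contourArea)
OR=((5,150,80),(16,255,255));YE=((18,140,100),(30,255,255));DK=((0,0,0),(180,255,70))
def cen(c):
    M=cv2.moments(c);return M["m10"]/M["m00"],M["m01"]/M["m00"]
def quad(c): return cv2.boxPoints(cv2.minAreaRect(c))
E
python3 - <<'E'
from h import *
im=cv2.imread("pics/t0.png")[:,:,::-1].copy();m=camera_model("top")
o=blob(im,*OR,near=(323,191));y=blob(im,*YE,near=(275,192))
print(cv2.contourArea(o),cv2.contourArea(y),cen(o),cen(y))
print("dot",plane(m,cen(y),38).round(1))
print("wedge px",quad(o).round(1).tolist());print(plane(m,quad(o),8).round(1))
d=blob(im,*DK,near=(243,160));q=quad(d);print(q.round(1).tolist());print(plane(m,q,38).round(1))
s=cv2.imread("pics/s0.png")[:,:,::-1].copy();ms=camera_model("scene")
o=blob(s,*OR,near=(234,250));y=blob(s,*YE,near=(280,232));print("scene dot",plane(ms,cen(y),38).round(1),"wedge",plane(ms,cen(o),8).round(1))
c=cv2.resize(im[100:260,180:420],None,fx=3,fy=3,interpolation=2);cv2.imwrite("pics/c0.png",c[:,:,::-1])
E
```

```text
751.0 71.5 (322.3075898801598, 191.95605858854861) (274.9627039627039, 191.54312354312353)
dot [[574.   -9.3  38. ]]
wedge px [[301.20001220703125, 187.60000610351562], [336.29998779296875, 175.89999389648438], [343.20001220703125, 196.60000610351562], [308.1000061035156, 208.3000030517578]]
[[ 591.3  -79.3    8. ]
 [ 625.4 -173.5    8. ]
 [ 569.3 -192.     8. ]
 [ 535.8  -98.4    8. ]]
[[199.5, 118.9000015258789], [275.3999938964844, 111.30000305175781], [284.29998779296875, 199.6999969482422], [208.3000030517578, 207.3000030517578]]
[[767.1 196.6  38. ]
 [792.3  -6.1  38. ]
 [553.1 -33.9  38. ]
 [529.1 162.5  38. ]]
scene dot [[572.3  -6.9  38. ]] wedge [[ 583.2 -135.4    8. ]]
```

View pics/c0.png

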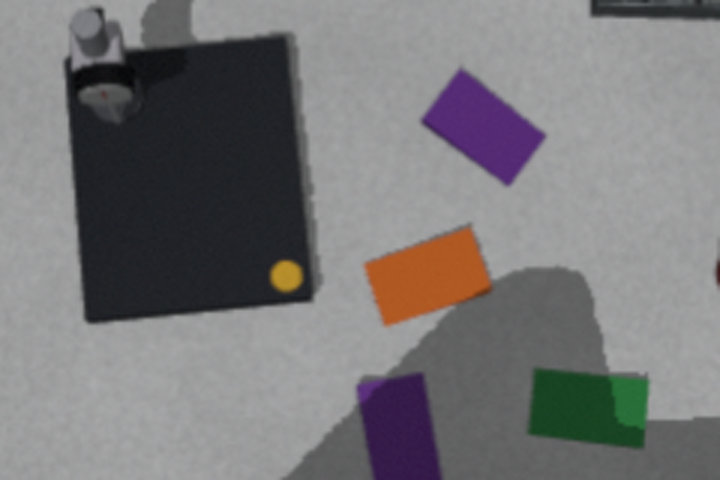

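The crop confirms the orange wedge, thin end toward the stand. It is turned about 0.22 rad left of the push line and its tip sits about 19 mm to the near side. First I'll nudge the tip side with closed fingers to square it, then push the back face with two fingers.

Call:
carry_out(slide=[[0.72,0.8,0],[0.72,0.8,0],[0.72,0.8,0],[0.72,0.8,0],[0.72,0.8,0],[0.72,0.8,0],[0.72,0.8,0],[0.72,0.8,0]], dr=[[0,0,0.111],[0,0,0.111],[0,0,0.111],[0,0,0.111],[0,0,0.111],[0,0,0.111],[0,0,0.111],[0,0,0.111]], gripper=[0,0,0,0,0,0,0,0])

```text
clock: 0.77
eef_pos: [338.6, -324.6, 302.6]
eef_rot: [-3.141, -0.001, 0.99]
wrist_force: [-0.3, -0.3, 0.2]
finger_gap: 44.2
finger_force: 0.0
```

Call:
carry_out(slide=[[0.714,0.8,-0.4],[0.714,0.8,-0.4],[0.714,0.8,-0.4],[0.714,0.8,-0.4],[0.714,0.8,-0.4],[0.714,0.8,-0.4],[0.714,0.8,-0.4],[0.714,0.8,-0.4],[0.714,0.8,-0.4],[0.714,0.8,-0.4]], dr=[[0,0,0.111],[0,0,0.111],[0,0,0.111],[0,0,0.111],[0,0,0.111],[0,0,0.111],[0,0,0.111],[0,0,0.111],[0,0,0.111],[0,0,0.111]], gripper=[0,0,0,0,0,0,0,0,0,0])

```text
clock: 1.6
eef_pos: [514.8, -128.0, 202.6]
eef_rot: [-3.141, 0.0, 1.683]
wrist_force: [-0.1, -0.3, -0.5]
finger_gap: 0.3
finger_force: 0.0
```

```bash
python3 - <<'E'
from h import *
s=read_state();m=camera_model("wrist");im=camera("wrist")
print(s["clock"],s["eef_pos"],s["eef_rot"],s["wrist_force"],s["finger_gap"])
cv2.imwrite("pics/w1.png",im[:,:,::-1]);
o=blob(im,*OR);y=blob(im,*YE);print(plane(m,cen(y),38),cv2.contourArea(y));print(quad(o),plane(m,quad(o),8))
E
```

```text
1.6 [ 514.77845239 -127.97842425  202.60338604] [-3.14107424e+00  2.38612616e-05  1.68313378e+00] [-0.05777304 -0.3426323  -0.45072055] 0.3142973653275455
[[573.22002795  -8.93058162  38.        ]] 1380.0
[[314.7925  173.66365]
 [389.22696 158.26341]
 [413.9316  277.6693 ]
 [339.49716 293.06958]] [[ 534.55437765  -95.64312193    8.        ]
 [ 589.39598204  -77.29670913    8.        ]
 [ 629.88899547 -173.95784601    8.        ]
 [ 569.6121511  -195.26847612    8.        ]]
```

View pics/w1.png

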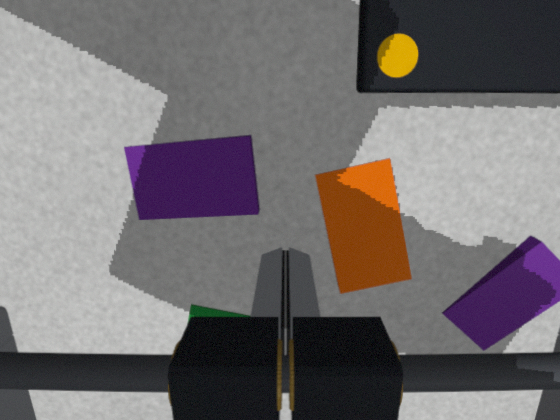

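The wrist view shows the wedge at (363,226), the dot at (398,55), a purple lookalike at (193,178) left of the fingers, and the fingers at (285,270). Positions agree with the top view. I'll lower in the gap between wedge and purple block.

Call:
carry_out(slide=[[0.02,0,-0.15],[0.02,0,-0.3],[0.02,0,-0.38],[0.02,0,-0.4],[0.02,0,-0.412],[0.02,0,-0.412]], dr=[[0,0,0.001],[0,0,0.001],[0,0,0.001],[0,0,0.001],[0,0,0.001],[0,0,0.001]], gripper=[0,0,0,0,0,0])

```text
clock: 2.15
eef_pos: [520.3, -128.0, 100.7]
eef_rot: [3.14, 0.001, 1.689]
wrist_force: [-0.1, 0.3, 0.2]
finger_gap: 0.6
finger_force: 0.0
```

Call:
carry_out(slide=[[0.016,0.002,0],[0.032,0.004,0],[0.048,0.006,0],[0.064,0.008,0],[0.076,0.009,0],[0.084,0.01,0],[0.084,0.01,0]], dr=[[0,0,0],[0,0,0],[0,0,0],[0,0,0],[0,0,0],[0,0,0],[0,0,0]], gripper=[0,0,0,0,0,0,0])

```text
clock: 2.73
eef_pos: [541.6, -124.6, 99.8]
eef_rot: [3.141, 0.0, 1.69]
wrist_force: [0.3, -0.7, 1.8]
finger_gap: 0.6
finger_force: 0.8
```

```bash
cat > meas.py <<'E'
from h import *
import sys
s=read_state();print(s["clock"],s["eef_pos"],s["wrist_force"])
for n in sys.argv[1:]:
    m=camera_model(n);im=camera(n);cv2.imwrite(f"pics/{n}_{s['clock']:.1f}.png",im[:,:,::-1])
    p0=proj(m,[[573,-8.5,38],[580,-110,8]])
    y=blob(im,*YE,near=p0[0]);o=blob(im,*OR)
    dot=plane(m,cen(y),38)[0]
    q=quad(o);P=plane(m,q,8)[:,:2];P=P[np.argsort(P[:,1])];back,tip=P[:2].mean(0),P[2:].mean(0)
    u=np.array([-.117,.993]);nn=np.array([.993,.117]);d=dot[:2]
    a=np.arctan2(*(tip-back)[::-1])
    print(n,"dot",dot.round(1),"back",back.round(1),"tip",tip.round(1),"len",np.linalg.norm(tip-back).round(1),"heading err",round(a-1.688,3),
     "lat back/tip",((back-d)@nn).round(1),((tip-d)@nn).round(1),"s",((back-d)@u).round(1),((tip-d)@u).round(1))
E
python3 meas.py wrist top
```

```text
2.7333 [ 541.55117016 -124.60904701   99.83945003] [ 0.34667619 -0.68612122  1.78442161]
wrist dot [573.3 -10.8  38. ] back [ 595.5 -178.4] tip [566.1 -85. ] len 97.9 heading err 0.188 lat back/tip 2.4 -15.8 s -169.0 -72.8Traceback (most recent call last):
  File "meas.py", line 7, in <module>
    y=blob(im,*YE,near=p0[0]);o=blob(im,*OR)
                                ~~~~^^^^^^^^
  File "h.py", line 17, in blob
    return max(cs,key=cv2.contourArea)
ValueError: max() iterable argument is empty
```

Call:
carry_out(slide=[[0.012,0.001,0],[0.024,0.003,0],[0.036,0.004,0],[0.044,0.005,0],[0.044,0.005,0]], dr=[[0,0,0],[0,0,0],[0,0,0],[0,0,0],[0,0,0]], gripper=[0,0,0,0,0])

```text
clock: 3.25
eef_pos: [552.5, -123.4, 99.6]
eef_rot: [3.141, 0.0, 1.69]
wrist_force: [0.6, 0.2, -0.2]
finger_gap: 0.5
finger_force: 0.0
```

```bash
python3 meas.py wrist
```

```text
3.25 [ 552.52105999 -123.40809883   99.57871439] [ 0.56426069  0.17561391 -0.16264012]
wrist dot [573.4 -11.   38. ] back [ 600.5 -173.9] tip [580.9 -85.2] len 90.9 heading err 0.101 lat back/tip 7.9 -1.2 s -165.0 -74.6
```

Call:
carry_out(slide=[[-0.06,0,0],[-0.06,0,0.02],[-0.06,0,0.15],[-0.06,0,0.3],[0.05,-0.2,0.3],[0.18,-0.38,0.3],[0.2,-0.38,0.3],[0.2,-0.38,0.3]], dr=[[0,0,0],[0,0,0],[0,0,0],[0,0,0],[0,0,0],[0,0,0],[0,0,0],[0,0,0]], gripper=[0,0,0,0,25,25,25,25])

```text
clock: 3.97
eef_pos: [604.2, -222.5, 175.0]
eef_rot: [3.14, 0.001, 1.687]
wrist_force: [0.3, 0.3, -0.9]
finger_gap: 22.0
finger_force: 0.0
```

```bash
python3 meas.py wrist; ls pics
```

```text
3.9667 [ 604.2246695  -222.46758451  175.01060908] [ 0.25187541  0.28169225 -0.87047512]
c0.png
s0.png
t0.png
top_2.7.png
w1.png
wrist_2.7.png
wrist_3.2.png
wrist_4.0.pngTraceback (most recent call last):
  File "meas.py", line 7, in <module>
    y=blob(im,*YE,near=p0[0]);o=blob(im,*OR)
  File "h.py", line 16, in blob
    if near is not None: return min(cs,key=lambda c:np.hypot(*(c.reshape(-1,2).mean(0)-near)))
                                ~~~^^^^^^^^^^^^^^^^^^^^^^^^^^^^^^^^^^^^^^^^^^^^^^^^^^^^^^^^^^^
ValueError: min() iterable argument is empty
```

```bash
python3 - <<'E'
s=open('meas.py').read()
s=s.replace('y=blob(im,*YE,near=p0[0]);o=blob(im,*OR)','o=blob(im,*OR)').replace('dot=plane(m,cen(y),38)[0]','dot=np.array([573.3,-9,38])')
open('meas.py','w').write(s)
h=open('h.py').read().replace('(5,150,80)','(3,140,40)');open('h.py','w').write(h)
E
python3 meas.py wrist top
```

```text
4.0167 [ 602.99699594 -220.37068631  174.43201049] [-0.50522988  1.00609507 -0.01017311]
wrist dot [573.3  -9.   38. ] back [ 604.5 -187.1] tip [582.6 -89.8] len 99.8 heading err 0.104 lat back/tip 10.1 -0.2 s -180.5 -81.3
top dot [573.3  -9.   38. ] back [ 604.4 -185.9] tip [583.6 -89.8] len 98.4 heading err 0.096 lat back/tip 10.2 0.7 s -179.3 -81.4
```

View pics/wrist_4.0.png

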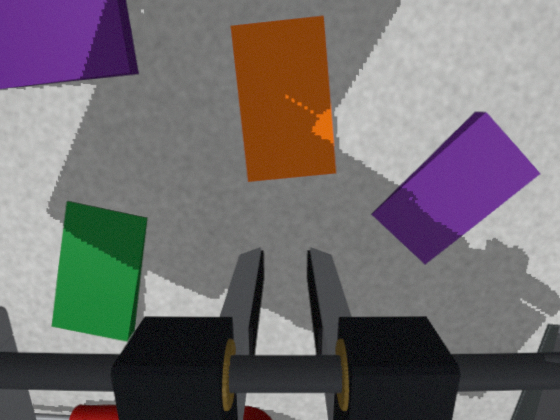

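The wedge back is at about px (290,178) and its heading error is down to 0.10 rad, with the tip on the line. Next I lower behind its back face with two spread fingers, push along its heading, then square up.

Call:
carry_out(slide=[[0.036,0.008,0],[0.036,0.008,-0.12],[0.036,0.008,-0.24],[0.036,0.008,-0.292],[0.036,0.008,-0.292]], dr=[[0,0,0.016],[0,0,0.016],[0,0,0.016],[0,0,0.016],[0,0,0.016]], gripper=[30,30,30,30,30])

```text
clock: 4.53
eef_pos: [610.2, -215.3, 99.5]
eef_rot: [-3.139, -0.002, 1.791]
wrist_force: [-0.1, -0.0, 0.3]
finger_gap: 28.1
finger_force: 0.0
```

Call:
carry_out(slide=[[-0.007,0.031,0],[-0.014,0.062,0],[-0.021,0.093,0],[-0.028,0.125,0],[-0.035,0.156,0],[-0.042,0.187,0],[-0.048,0.218,0],[-0.055,0.25,0],[-0.055,0.25,0]], dr=[[0,0,0],[0,0,0],[0,0,0],[0,0,0],[0,0,0],[0,0,0],[0,0,0],[0,0,0],[0,0,0]], gripper=[30,30,30,30,30,30,30,30,30])

```text
clock: 5.28
eef_pos: [597.2, -152.4, 101.6]
eef_rot: [-3.141, -0.0, 1.792]
wrist_force: [0.8, 0.0, 0.6]
finger_gap: 28.3
finger_force: 0.0
```

```bash
python3 meas.py wrist top
```

```text
5.2833 [ 597.15070472 -152.40803146  101.63448395] [0.75851359 0.00502183 0.58418395]
wrist dot [573.3  -9.   38. ] back [ 594.8 -146.3] tip [572.6 -47.2] len 101.6 heading err 0.103 lat back/tip 5.3 -5.2 s -138.8 -37.8
top dot [573.3  -9.   38. ] back [ 586.5 -111.3] tip [572.2 -47.7] len 65.2 heading err 0.104 lat back/tip 1.1 -5.6 s -103.2 -38.3
```

Call:
carry_out(slide=[[-0.004,0.018,0],[-0.008,0.036,0],[-0.012,0.052,0],[-0.013,0.062,0],[-0.014,0.072,0],[-0.015,0.08,0],[-0.016,0.088,0],[-0.016,0.088,0]], dr=[[0,0,0],[0,0,0],[0,0,0],[0,0,-0.004],[0,0,-0.008],[0,0,-0.012],[0,0,-0.0164],[0,0,-0.0164]], gripper=[30,30,30,30,30,30,30,30])

```text
clock: 6.05
eef_pos: [593.3, -131.5, 101.6]
eef_rot: [-3.141, -0.0, 1.686]
wrist_force: [1.1, 0.1, 1.1]
finger_gap: 28.1
finger_force: 0.0
```

```bash
python3 meas.py wrist; python3 -c "
from h import *
s=read_state();print(s['eef_rot'])"
```

```text
6.05 [ 593.27184786 -131.46926178  101.57653457] [1.08369897 0.14213655 1.0942945 ]
wrist dot [573.3  -9.   38. ] back [ 590.6 -124.8] tip [575.5 -24.6] len 101.3 heading err 0.032 lat back/tip 3.6 0.4 s -117.0 -15.7
[-3.14146693e+00 -8.89780212e-05  1.68803866e+00]
```

Call:
carry_out(slide=[[-0.002,0.02,0],[-0.005,0.04,0],[-0.007,0.06,0],[-0.009,0.08,0],[-0.012,0.1,0],[-0.013,0.112,0],[-0.013,0.112,0]], dr=[[0,0,0],[0,0,0],[0,0,0],[0,0,0],[0,0,0],[0,0,0],[0,0,0]], gripper=[30,30,30,30,30,30,30])

```text
clock: 6.68
eef_pos: [590.1, -103.2, 101.7]
eef_rot: [-3.141, -0.0, 1.688]
wrist_force: [-0.8, -1.0, -0.3]
finger_gap: 28.0
finger_force: 0.0
```

```bash
python3 meas.py wrist
```

```text
6.6833 [ 590.09332286 -103.21287137  101.66110465] [-0.82351923 -1.00215626 -0.29587714]
wrist dot [573.3  -9.   38. ] back [588.6 -97.4] tip [580.9 -31.6] len 66.3 heading err -0.0 lat back/tip 4.8 4.9 s -89.6 -23.3
```

Call:
carry_out(slide=[[-0.001,0.006,0],[-0.002,0.012,0],[-0.002,0.018,0],[-0.003,0.024,0],[-0.003,0.024,0]], dr=[[0,0,0],[0,0,0],[0,0,0],[0,0,0],[0,0,0]], gripper=[30,30,30,30,30])

```text
clock: 7.15
eef_pos: [589.4, -97.8, 101.6]
eef_rot: [-3.142, -0.0, 1.688]
wrist_force: [0.6, -0.3, -0.2]
finger_gap: 27.8
finger_force: 0.0
```

Call:
carry_out(slide=[[0,0.004,0],[-0.001,0.008,0],[-0.001,0.012,0],[-0.001,0.012,0]], dr=[[0,0,0],[0,0,0],[0,0,0],[0,0,0]], gripper=[30,30,30,30])

```text
clock: 7.48
eef_pos: [589.1, -94.8, 101.6]
eef_rot: [-3.142, -0.0, 1.688]
wrist_force: [1.5, 0.2, -0.3]
finger_gap: 28.2
finger_force: 0.0
```

Call:
carry_out(slide=[[0,0.004,0],[-0.001,0.008,0],[-0.001,0.012,0],[-0.001,0.012,0]], dr=[[0,0,0],[0,0,0],[0,0,0],[0,0,0]], gripper=[30,30,30,30])

```text
clock: 7.82
eef_pos: [588.9, -91.8, 101.6]
eef_rot: [-3.142, -0.0, 1.688]
wrist_force: [-0.2, -0.7, -0.6]
finger_gap: 28.2
finger_force: 0.0
```

Call:
carry_out(slide=[[0,0.004,0],[-0.001,0.008,0],[-0.001,0.008,0]], dr=[[0,0,0],[0,0,0],[0,0,0]], gripper=[30,30,30])

```text
clock: 8.07
eef_pos: [588.6, -89.8, 101.7]
eef_rot: [-3.142, -0.0, 1.688]
wrist_force: [0.5, -0.5, 0.9]
finger_gap: 28.1
finger_force: 0.0
```

Call:
carry_out(slide=[[0,0.004,0],[-0.001,0.008,0],[-0.001,0.008,0]], dr=[[0,0,0],[0,0,0],[0,0,0]], gripper=[30,30,30])

```text
clock: 8.32
eef_pos: [588.4, -87.8, 101.6]
eef_rot: [-3.142, -0.0, 1.688]
wrist_force: [0.4, -0.2, -0.4]
finger_gap: 28.1
finger_force: 0.0
```

Call:
carry_out(slide=[[0,0.004,0],[-0.001,0.008,0],[-0.001,0.008,0]], dr=[[0,0,0],[0,0,0],[0,0,0]], gripper=[30,30,30])

```text
clock: 8.57
eef_pos: [588.1, -85.8, 101.7]
eef_rot: [-3.142, -0.0, 1.687]
wrist_force: [-0.0, 1.0, 0.0]
finger_gap: 28.1
finger_force: 0.0
```

Call:
carry_out(slide=[[0,0.004,0],[-0.001,0.008,0],[-0.001,0.008,0]], dr=[[0,0,0],[0,0,0],[0,0,0]], gripper=[30,30,30])

```text
clock: 8.82
eef_pos: [587.9, -83.8, 101.6]
eef_rot: [-3.142, -0.0, 1.688]
wrist_force: [1.0, -0.5, -0.1]
finger_gap: 28.2
finger_force: 0.0
```

Call:
carry_out(slide=[[0,0.004,0],[-0.001,0.008,0],[-0.001,0.008,0]], dr=[[0,0,0],[0,0,0],[0,0,0]], gripper=[30,30,30])

```text
clock: 9.07
eef_pos: [587.6, -81.8, 101.6]
eef_rot: [-3.142, -0.0, 1.688]
wrist_force: [0.5, -1.1, 0.4]
finger_gap: 28.3
finger_force: 0.0
```

Call:
carry_out(slide=[[0,0.004,0],[-0.001,0.008,0],[-0.001,0.008,0]], dr=[[0,0,0],[0,0,0],[0,0,0]], gripper=[30,30,30])

```text
clock: 9.32
eef_pos: [587.4, -79.8, 101.7]
eef_rot: [3.142, -0.0, 1.688]
wrist_force: [0.0, -0.1, -0.3]
finger_gap: 28.0
finger_force: 0.0
```

```bash
python3 meas.py wrist; python3 -c "
from h import *
m=camera_model('wrist');im=camera('wrist');print(plane(m,cen(blob(im,*YE)),38))"
```

```text
9.3167 [587.37936811 -79.78333365 101.66321441] [ 0.00414946 -0.09379525 -0.30557253]
wrist dot [573.3  -9.   38. ] back [585.7 -74.7] tip [581.5 -35.6] len 39.3 heading err -0.009 lat back/tip 4.6 5.0 s -66.7 -27.4
[[573.17475645  -8.71422138  38.        ]]
```

Call:
carry_out(slide=[[0,0.004,0],[-0.001,0.008,0],[-0.001,0.008,0]], dr=[[0,0,0],[0,0,0],[0,0,0]], gripper=[30,30,30])

```text
clock: 9.67
eef_pos: [587.1, -77.8, 101.6]
eef_rot: [-3.142, -0.0, 1.688]
wrist_force: [-0.2, 0.2, -0.1]
finger_gap: 28.4
finger_force: 0.0
```

Call:
carry_out(slide=[[0,0.004,0],[-0.001,0.008,0],[-0.001,0.008,0]], dr=[[0,0,0],[0,0,0],[0,0,0]], gripper=[30,30,30])

```text
clock: 9.92
eef_pos: [586.9, -75.8, 101.7]
eef_rot: [-3.142, -0.0, 1.688]
wrist_force: [-1.3, -1.0, 0.1]
finger_gap: 28.0
finger_force: 0.0
```

Call:
carry_out(slide=[[0,0.004,0],[-0.001,0.008,0],[-0.001,0.008,0]], dr=[[0,0,0],[0,0,0],[0,0,0]], gripper=[30,30,30])

```text
clock: 10.17
eef_pos: [586.6, -73.8, 101.6]
eef_rot: [-3.142, -0.0, 1.688]
wrist_force: [-0.2, 0.7, -0.5]
finger_gap: 28.4
finger_force: 0.0
```

Call:
carry_out(slide=[[0,0.004,0],[-0.001,0.008,0],[-0.001,0.008,0]], dr=[[0,0,0],[0,0,0],[0,0,0]], gripper=[30,30,30])

```text
clock: 10.42
eef_pos: [586.4, -71.9, 101.6]
eef_rot: [3.142, 0.0, 1.688]
wrist_force: [0.2, 0.2, -0.6]
finger_gap: 28.1
finger_force: 0.2
```

Call:
carry_out(slide=[[0,0.003,0],[-0.001,0.006,0],[-0.001,0.006,0],[-0.001,0.006,0]], dr=[[0,0,0],[0,0,0],[0,0,0],[0,0,0]], gripper=[30,30,30,30])

```text
clock: 10.75
eef_pos: [586.2, -70.7, 101.7]
eef_rot: [3.141, 0.0, 1.687]
wrist_force: [1.0, -4.8, -1.0]
finger_gap: 28.3
finger_force: 2.5
```

```bash
python3 meas.py wrist;  python3 -c "
from h import *
m=camera_model('wrist');im=camera('wrist');print(plane(m,cen(blob(im,*YE)),38))
for i in range(4):
  camera('wrist');print(read_state()['wrist_force'],read_state()['moment'])"
```

```text
10.75 [586.18381921 -70.70762488 101.67084603] [ 0.9668866  -4.76479482 -0.96289768]
wrist dot [573.3  -9.   38. ] back [584.9 -65.7] tip [581.8 -37.2] len 28.6 heading err -0.009 lat back/tip 4.9 5.1 s -57.6 -29.0
[[573.18353317  -8.73264965  38.        ]]
[ 0.93626865 -4.25401957 -0.784213  ] [-1.02615693 -0.35149265  0.02585383]
[ 1.55067448 -5.71465187 -2.30844188] [-1.0194481  -0.33848774 -0.02324542]
[ 1.14304553 -4.88710021 -1.87080755] [-0.96116772 -0.36141182 -0.00453953]
[ 1.23844756 -5.46011132 -0.93376197] [-1.11984121 -0.30849721  0.0419557 ]
```

Snug: the push rose to about 5 N and the dot has not moved. I'll back off, rise, and go over the dot with the fingers shut.

Call:
carry_out(slide=[[0.004,-0.03,0],[0.008,-0.06,0],[0.008,-0.06,0.1],[0.008,-0.06,0.24],[0.008,-0.06,0.32],[-0.02,0.06,0.32],[-0.05,0.2,0.32],[-0.052,0.245,0.32],[-0.052,0.245,0.32]], dr=[[0,0,0],[0,0,0],[0,0,0],[0,0,0],[0,0,0],[0,0,0],[0,0,0],[0,0,0],[0,0,0]], gripper=[30,30,0,0,0,0,0,0,0])

```text
clock: 11.8
eef_pos: [573.0, -7.4, 181.8]
eef_rot: [-3.141, -0.001, 1.69]
wrist_force: [0.8, 0.4, 0.1]
finger_gap: 0.5
finger_force: 0.0
```

```bash
python3 - <<'E'
from h import *
s=read_state();print(s["eef_pos"],s["wrist_force"],s["finger_gap"])
im=camera("scene");cv2.imwrite("pics/s2.png",cv2.resize(im[180:320,180:400],None,fx=3.5,fy=3.5,interpolation=2)[:,:,::-1])
m=camera_model("top");o=blob(camera("top"),*OR);P=plane(m,quad(o),13);print(P.round(1))
E
```

```text
[572.9609511   -7.3664738  181.81726311] [0.83198434 0.4441625  0.10450116] 0.46993069530799Traceback (most recent call last):
  File "<stdin>", line 4, in <module>
  File "h.py", line 17, in blob
    return max(cs,key=cv2.contourArea)
ValueError: max() iterable argument is empty
```

View pics/s2.png

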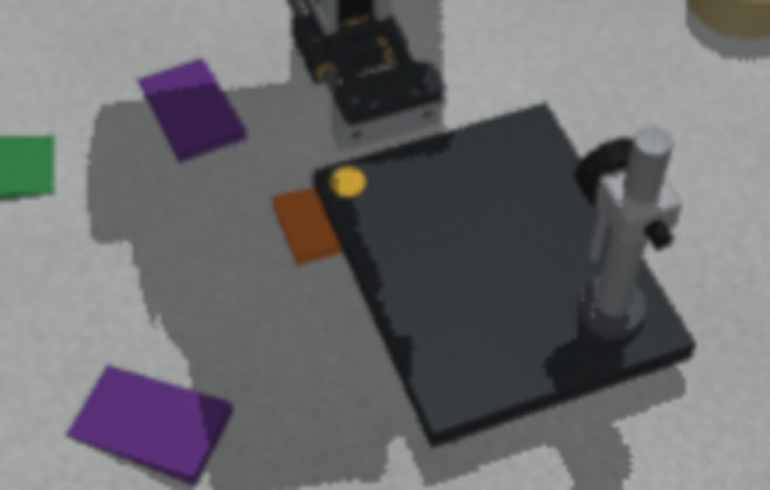

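The picture shows the wedge under the corner at (305,225) and the dot at (348,182), with the stand in place. I'll check where the fingertips project before going down.

```bash
python3 - <<'E'
from h import *
m=camera_model("scene");p=proj(m,[[573,-7.4,181.8],[573,-7.4,85],[573.2,-8.8,38]]);print((p-[180,180])*3.5)
im=camera("scene");cv2.imwrite("pics/s3.png",cv2.resize(im[100:260,180:400],None,fx=3.5,fy=3.5,interpolation=2)[:,:,::-1])
w=camera("wrist");cv2.imwrite("pics/w3.png",w[:,:,::-1]);mw=camera_model("wrist")
print(plane(mw,cen(blob(w,*YE)),38), proj(mw,[[573,-7.4,85]]))
E
```

```text
[[345.10282392  51.82046633]
 [345.2486423  141.75677414]
 [343.58495395 181.55625641]]
[[573.23476068  -8.78442926  38.        ]] [[284.04415641 258.03059835]]
```

View pics/s3.png

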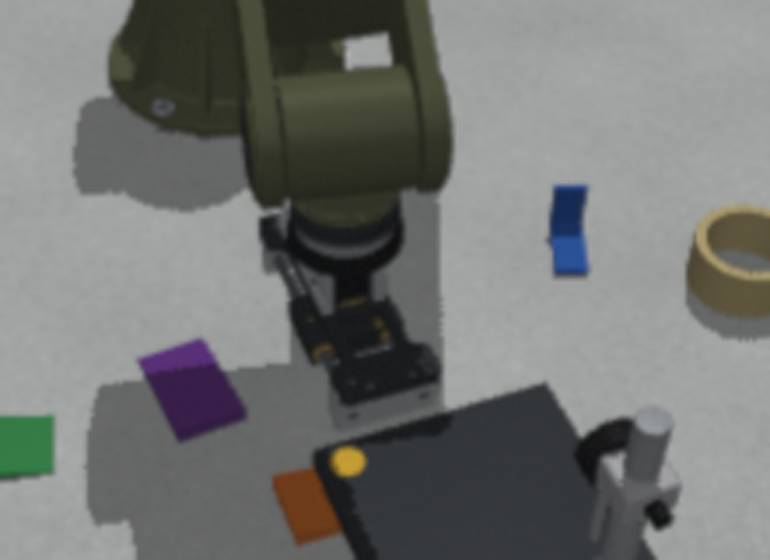

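Projections fit: the fingertips are hidden behind the wrist camera housing, about 45 mm above the dot. Going down, then pressing gradually.

Call:
carry_out(slide=[[0,-0.006,-0.08],[0,-0.006,-0.14],[0,-0.006,-0.165],[0,-0.006,-0.174],[0,-0.006,-0.174],[0,-0.006,-0.174]], dr=[[0,0,0],[0,0,0],[0,0,0],[0,0,0],[0,0,0],[0,0,0]], gripper=[0,0,0,0,0,0])

```text
clock: 12.5
eef_pos: [573.5, -11.1, 138.8]
eef_rot: [3.141, 0.0, 1.687]
wrist_force: [-0.6, -0.5, -0.1]
finger_gap: 0.5
finger_force: 0.0
```

Call:
carry_out(slide=[[0,0,-0.004],[0,0,-0.008],[0,0,-0.011],[0,0,-0.011]], dr=[[0,0,0],[0,0,0],[0,0,0],[0,0,0]], gripper=[0,0,0,0])

```text
clock: 12.83
eef_pos: [573.2, -10.7, 135.6]
eef_rot: [3.141, 0.0, 1.688]
wrist_force: [-0.0, 0.4, 0.9]
finger_gap: 0.5
finger_force: 0.0
```

Call:
carry_out(slide=[[0,0.003,0.004],[0,0.007,0.004],[0,0.007,0.002],[0,0.007,-0.002],[0,0.007,-0.005],[0,0.007,-0.007],[0,0.007,-0.007]], dr=[[0,0,0],[0,0,0],[0,0,0],[0,0,0],[0,0,0],[0,0,0],[0,0,0]], gripper=[0,0,0,0,0,0,0])

```text
clock: 13.42
eef_pos: [573.2, -8.9, 135.2]
eef_rot: [3.141, 0.0, 1.688]
wrist_force: [-8.2, 1.5, 18.9]
finger_gap: 0.5
finger_force: 9.6
```

Call:
carry_out(slide=[[-0.001,0,0],[-0.002,0,-0.001],[-0.002,0,-0.001],[-0.002,0,-0.001]], dr=[[0,0,0],[0,0,0],[0,0,0],[0,0,0]], gripper=[0,0,0,0])

```text
clock: 13.75
eef_pos: [573.1, -8.9, 135.2]
eef_rot: [3.14, 0.0, 1.688]
wrist_force: [-6.3, 1.2, 19.2]
finger_gap: 0.2
finger_force: 9.6
```

```bash
python3 - <<'E'
from h import *
for i in range(3):
  w=camera("wrist");s=read_state();print(s["clock"],s["eef_pos"],s["wrist_force"])
b=camera("top");m=camera_model("top")
cv2.imwrite("pics/t4.png",b[:,:,::-1]);a=camera("scene");cv2.imwrite("pics/s4.png",cv2.resize(a[160:320,180:400],None,fx=3.5,fy=3.5,interpolation=2)[:,:,::-1])
# gauge column / plate before vs now in scene
o=cv2.imread("pics/s0.png")[:,:,::-1].copy()
g=lambda x:cv2.cvtColor(np.ascontiguousarray(x),cv2.COLOR_RGB2GRAY)
G0,G1=g(o),g(a)
for n,(r0,r1,c0,c1) in {"column":(215,280,345,380),"far corner":(280,305,285,320),"right corner":(270,300,355,385)}.items():
  R=cv2.matchTemplate(G1[r0-6:r1+6,c0-6:c1+6],G0[r0:r1,c0:c1],cv2.TM_CCOEFF_NORMED);print(n,np.array(cv2.minMaxLoc(R)[3])-6,R.max().round(3))
E
```

```text
13.8 [573.09011022  -8.87932559 135.22354203] [-5.92241269  0.85843531 19.21682909]
13.85 [573.08310206  -8.88405134 135.19636141] [-6.9575601   2.11719696 18.71739419]
13.9 [573.07873398  -8.89704137 135.20063914] [-7.02700953  0.67777167 19.20530534]
column [0 0] 0.999
far corner [0 0] 0.906
right corner [0 0] 0.999
```

View pics/s4.png

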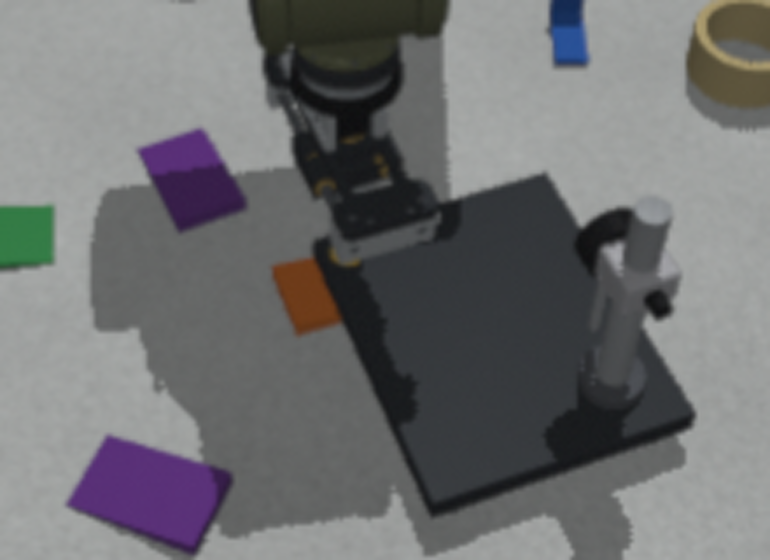

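The stand hasn't moved, the base is level under 19 N, and the wedge sits at (308,296) under the corner. I'll press a little firmer, ease the sideways load and hand in.

Call:
carry_out(slide=[[-0.002,0,-0.001],[-0.003,0,-0.002],[-0.003,0,-0.002],[-0.003,0,-0.002],[-0.003,0,-0.002],[-0.003,0,-0.002]], dr=[[0,0,0],[0,0,0],[0,0,0],[0,0,0],[0,0,0],[0,0,0]], gripper=[0,0,0,0,0,0])

```text
clock: 14.5
eef_pos: [572.9, -8.9, 135.2]
eef_rot: [3.138, 0.001, 1.688]
wrist_force: [-3.7, 1.8, 19.8]
finger_gap: 0.4
finger_force: 10.3
```

```bash
python3 -c "
from h import *
s=read_state();f=s['wrist_force'];print(s['eef_pos'],f)
if 15<f[2]<35: print(sign_off())"
```

```text
[572.88571555  -8.89128591 135.16188392] [-3.70716431  1.82313081 19.83162009]
the job is handed in; nothing more can be done
None
```

I pushed the orange wedge snug under the short foot (about 5 N), and the stand showed no tilt or shift under a 20 N press on the yellow dot; I handed the job in at 14.5 s with that press still held.

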